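# Puff the slide clean, then hold the sprung light shutter half open

### The job

Get the slide on the light base ready for an oblique-light picture. With the light shutter still shut, press the white nozzle cap of the clamped air-duster can right down to blow lint off the slide, and let it spring back up. Then slide the shutter's black upright tab against its spring to the half-way mark of its scale, never opening it past three quarters (the light bleaches the specimen), and finish while still holding it there; do not touch the glass slide or disturb the things lying about.

Things in the scene. Friction and masses are not known exactly. Their poses are not given: they have to be found in the camera images.
- light_base: fixed light base of a small microscope: white box with black stage plate, 200 (x) x 220 (y) x 60 mm high, a glass slide over its round 60 mm window. Origin: centre of its underside on the bench; x to its back, y to its left seen from the front, z up. A slide rail runs along its front at x = -118 mm; its end blocks (y = +-85 mm) and coil spring (right of the tab) are lower than 52 mm
- shutter (a joint): opening of the sprung shutter, m: 0 = shut (rests there), 0.070 = fully open, 0.035 = half. It moves along the light base's -y axis. The spring pushes it shut with 3.3 N at 0, rising 110 N/m to 7.2 N at half and 11 N at full; let go, it springs shut
- half_mark (a point): long white middle mark of the scale on the front edge of the stage plate, 60 mm above the bench; the scale's three long marks are shut, half and full, 35 mm apart. At half the tab's centre line stands 23 mm in front of this mark
- glass_slide: glass microscope slide 26 x 76 mm held flat by two clips over the window, in the middle of the stage plate; origin: its centre, 60 mm above the bench; not to be touched
- duster: fixed air-duster can of 52 mm diameter clamped in a square steel foot (92 x 92 mm) to the left of the light base; origin: centre of the foot's underside. A clamp post of 12 mm stands at its x = +36 mm, to 94 mm height. The nozzle's thin tube points along about -y, to the slide. A wall shelf overhangs the back of the bench
- nozzle_cap_top (a point): centre of the top of the can's white round nozzle cap, 29 mm in diameter, 26 mm across its flat top; 163 mm above the bench at rest
- nozzle_cap (a joint): how far the nozzle cap is pressed down, m: 0 = up, 0.005 = fully down; spring force 3 N at 0, 6 N fully down; it springs back when let go
- slide_carton: loose white and blue carton 56 x 80 x 60 mm to the right of the light base; origin: centre of its underside; leave alone
- petri_dish: loose petri dish, 90 mm across, 15 mm high, in front of the light base, to the left; origin: centre of its underside; leave alone
- timer: loose flat timer 62 x 62 x 18 mm in front of the light base, to the right; origin: centre of its underside; leave alone
- tweezers: loose tweezers 14 x 125 x 9 mm lying in front of the light base; origin: centre of the underside; leave alone
- viewing_tube (a point): lower end (150 mm above the bench) of the viewing tube, swung aside: 40 mm thick, up to 280 mm, fixed at x = +72, y = -182 mm of the light base on a column of 16 mm at x = +72, y = -82 mm, 253 mm high; keep clear
- shutter_tab (a point): black upright tab on the shutter's carriage at the front of the light base, 22 (x) x 10 (y, sliding direction) x 47 mm high, white centre line; this point: centre of its top, 98 mm above the bench; its upper 38 mm stand above the stage plate. In the light base's frame at x = -118 mm, y = +35 mm when shut, 0 at half, -35 mm fully open.

How it is judged:
By the outcome, as a careful person would: the job done as asked, in the order asked, and still so for the second after the job is handed in, while the arm keeps its last pose, push and grip.
It also fails if it takes over 46 s, if anything falls off the work surface, if the arm or the gripper's body presses on something with over 40 N, if the wrist force passes 120 N, or if a joint passes its speed limit or range.

### The arm

A 6-joint arm with a two-finger parallel gripper is mounted at the origin on a cart in front of the work surface, level with it; the furniture and walls round the work are solid. World frame = base frame: x ahead of the robot, y to its left, z up, the work surface at z = 0. Lengths are in m, angles in degrees, forces in N, time in s.
With the tool pointing down it reaches from about 0.275 to 0.85 m from the base axis. Payload 19 kg.
Tool frame: the origin (TCP) lies midway between the tips of the shut fingers; the grasp point (between the pads) lies ctrl.grip_depth behind it (ctrl.grip_depth is the distance from the TCP to the grasp point, in m); z points along the fingers, y is the direction in which the jaws open and shut (so a half turn about z gives the same grasp; the last joint's range is limited). The gripper opens to 85 mm and grips with 20 to 120 N. Pads are 22 mm wide; open, the fingers measure 114 mm over their backs; the gripper's body (76 mm by 85 mm) begins 54 mm behind the grasp point. The pads swing forward as they close: fully open they stand 13 mm farther back than shut.
Start: joints at [58.671, 8.623, 82.357, -0, 89.026, -7.678], TCP at [0.231, 0.527, 0.231] pointing down, gripper open.
Joint ranges: [-160.23, 160.23], [-39.13, 120.54], [6.94, 153.29], [-79.49, 259.48], [9.18, 160.14], [-161.06, 161.06]. Speed limits (degrees/s): [108.29, 108.29, 127.2, 172.46, 172.46, 172.46].

### API

Orientations are given as a 3x3 rotation matrix whose columns are the frame's x, y, z axes.
In Python, from cell import ctrl gives the robot as it stands.
- The arm moves only by the tool arm_command, never from a script. Its argument "motion" is a list of rows, each a list of 6 numbers: the shift along the tool's x, y, z in m, then the turn, a rotation vector about the tool's x, y, z in rad. In form: [[x, y, z, rx, ry, rz], ...]. A call has exactly 10 rows; each row shifts and turns the commanded pose from where the row before left it, along the tool's axes as they then stand; what a row does not reach is not made up. A row lasts 1/10 s, in which the tool goes at most 50 mm and 8.59 degrees, less where a joint would pass 70% of its speed; a pose out of reach is approached as far as the arm can. A call is refused whole if a number of a shift passes 0.05 or a number of a turn 0.15, either way. A call with a gripper value outside its range is refused whole. "grip" is the opening, from 0 (shut) to 1 (fully open), set as the call begins (left out, the last holds). The fingers move at their own pace and stop on an object; "squeeze" is the grip in N (left out, the last holds). Time passes only in rows, so rows that do not move let the fingers close, or fill a call up. It gives the time, the measured TCP pose, the force and the opening at its end, in the units of the state.
- ctrl.state(): the state, without advancing time (a new reading comes with each control period).
- ctrl.snapshot(name): name is "scene" or "top"; returns a dict with "img" (400x640x3 uint8, red, green, blue), "camera_matrix" (3x3 intrinsics, pixels), "k1" (the pictures are not rectified: a ray, as slopes to the right and down, at radius r is drawn at 1 + k1 r^2 times it, then the intrinsics apply), "pose" (4x4, takes a point from camera to world coordinates). Camera axes: x right, y down, z forward; pixel columns grow to the right and rows downward; lengths in m; the calibration is good to about 2 mm. A picture is of the moment at which its call begins. There is no depth.
- ctrl.sign_off(): hands the job in, once; it reports no verdict.
The state is a dict: "clock": time; "joint_pos": joint angles; "joint_velocities": joint speeds; "joint_efforts": joint torques, N m; "ee_pos": TCP position; "tcp_rot": TCP orientation; "wrist_force": force on the tool from outside, world axes, zero at the start; "ft_torque": the same for the moment, N m; "gripper_width": finger opening in m.
Only numpy, scipy, OpenCV 4.12 (cv2) and the standard library are available. Lean on these libraries where they do the work, as an engineer would, in place of code of your own. Each camera call takes 0.05 s, during which the arm holds its last target. There are 200 camera calls.

## Working session

There is one attempt and no reset: what is moved stays moved. The work goes in short steps, Python scripts to look and compute and a tool call to move; the robot and the scene stay as the last step left them, time stands still between calls to the robot, and variables do not carry over. Pictures are saved under pics/ and viewed, about 8 in all and at most 12, crops included, and the job is handed in when it is done.

Besides the shell and the picture viewer there is one more tool, called after "Call:" as name(argument=value, ...) on one line, values as JSON. arm_command: Moves the arm, as the interface text tells. Its arguments: {"type":"object","properties":{"motion":{"type":"array","items":{"type":"array","items":{"type":"number"}}},"grip":{"type":"number"},"squeeze":{"type":"number"}},"required":["motion"]}

```bash
mkdir -p pics; cat > h.py <<'E'
import numpy as np,cv2
from cell import ctrl
def snap(n,f):
    s=ctrl.snapshot(n); cv2.imwrite(f,s['img'][:,:,::-1]); np.savez(f+'.npz',**s); return s
def ray(s,u,v):
    K=s['camera_matrix']; d=np.array([(u-K[0,2])/K[0,0],(v-K[1,2])/K[1,1]]); p=d.copy()
    for _ in range(30): p=d/(1+float(s['k1'])*(p@p))
    T=s['pose']; return T[:3,3],T[:3,:3]@np.array([p[0],p[1],1])
def atz(s,u,v,z):
    o,d=ray(s,u,v); return o+d*(z-o[2])/d[2]
def proj(s,P):
    T=s['pose']; c=T[:3,:3].T@(np.array(P)-T[:3,3]); p=c[:2]/c[2]; p=p*(1+float(s['k1'])*(p@p)); K=s['camera_matrix']
    return K[0,0]*p[0]+K[0,2],K[1,1]*p[1]+K[1,2]
def load(f): return dict(np.load(f+'.npz'))
E
python3 - <<'E'
from h import *
for n in('scene','top'):
    s=snap(n,f'pics/{n}0.png'); print(n,s['pose'].round(3).tolist(),s['camera_matrix'].round(1).tolist(),s['k1'])
print(ctrl.state(),ctrl.grip_depth)
E
```

```text
scene [[0.906, -0.184, 0.38, 0.21], [-0.422, -0.433, 0.796, -0.689], [0.018, -0.882, -0.471, 0.509], [0.0, 0.0, 0.0, 1.0]] [[426.3, 0.0, 313.8], [0.0, 426.3, 201.8], [0.0, 0.0, 1.0]] -0.09746382587516891
top [[0.018, -0.998, 0.064, 0.474], [-1.0, -0.02, -0.023, 0.018], [0.025, -0.064, -0.998, 0.978], [0.0, 0.0, 0.0, 1.0]] [[381.0, 0.0, 318.6], [0.0, 381.0, 200.4], [0.0, 0.0, 1.0]] -0.06914085265804024
{'clock': 0.1, 'joint_pos': array([ 5.86720902e+01,  8.64819416e+00,  8.23880618e+01,  4.28144564e-04,
        8.90254438e+01, -7.67825656e+00]), 'joint_velocities': array([ 0.01203374, -0.05404054, -0.06768063,  0.01915136, -0.02559121,
        0.14668854]), 'joint_efforts': array([ 4.61314761e-03, -7.14381909e+01, -5.71795106e+01, -1.07294895e-04,
        7.08459367e-03, -2.63125116e-05]), 'ee_pos': array([0.23056782, 0.52651698, 0.23074581]), 'tcp_rot': array([[-9.16015343e-01,  4.01142832e-01, -5.66281767e-04],
       [ 4.01143203e-01,  9.16014897e-01, -9.15978709e-04],
       [ 1.51284241e-04, -1.06621063e-03, -9.99999420e-01]]), 'wrist_force': array([ 0.85402209, -0.03958944, -0.30964583]), 'ft_torque': array([-0.01849481,  0.01617982, -0.00238352]), 'gripper_width': 0.08524531543181596} 0.0187
```

View pics/scene0.png

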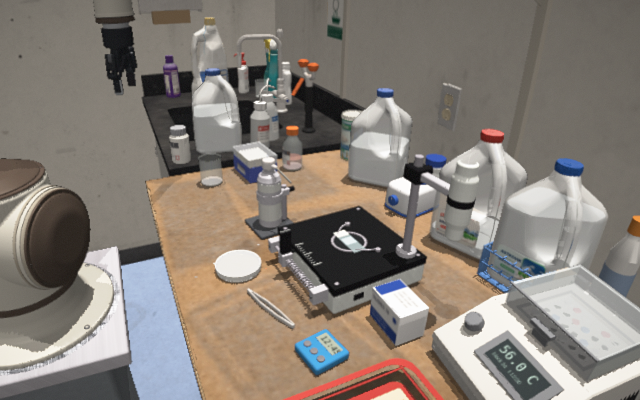

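View pics/top0.png

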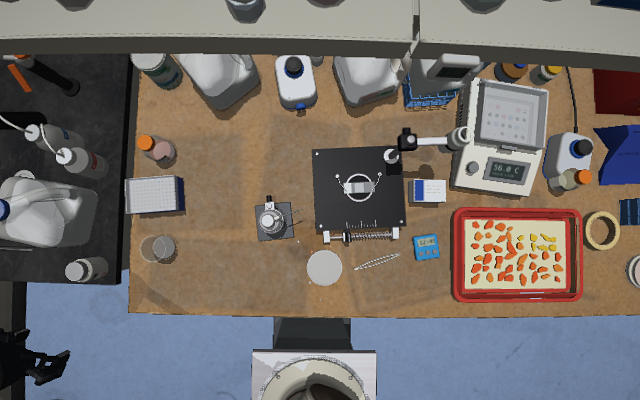

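The scene view shows the duster (cap at about 267,163), the light base and the tab (about 284,240). The top view shows the cap near (269,219) and the rail at about v=235. I'll enlarge both.

```bash
python3 - <<'E'
from h import *
a=cv2.imread('pics/top0.png')[135:285,240:440]; cv2.imwrite('pics/topc.png',cv2.resize(a,None,fx=4,fy=4,interpolation=cv2.INTER_CUBIC))
a=cv2.imread('pics/scene0.png')[145:295,235:435]; cv2.imwrite('pics/scc.png',cv2.resize(a,None,fx=4,fy=4,interpolation=cv2.INTER_CUBIC))
E
```

```text
(no output)
```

View pics/topc.png

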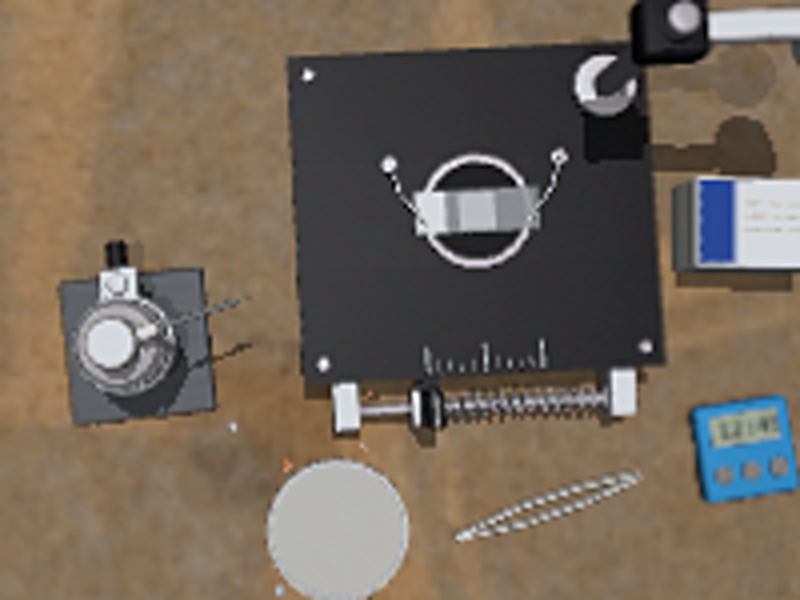

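View pics/scc.png

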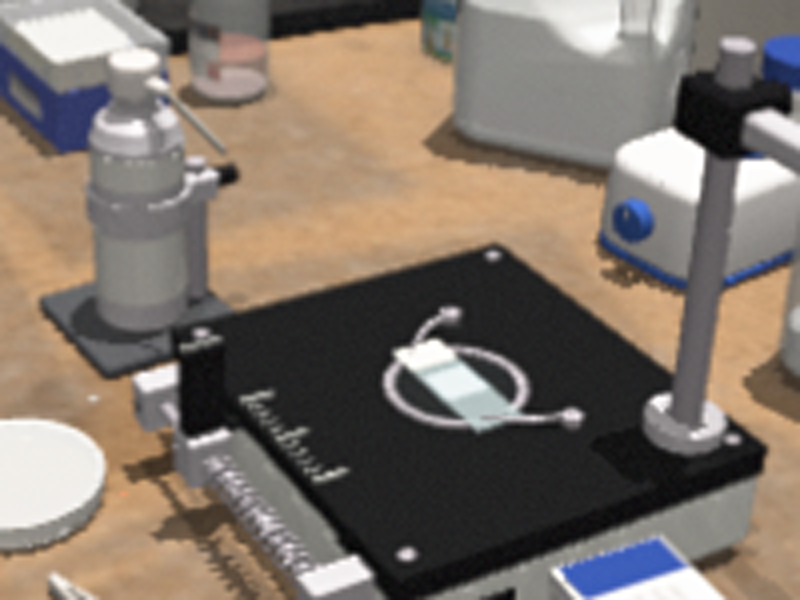

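Top crop: cap top at (108,340), stage corners at (288,58), (645,42), (664,362) and (305,384), half mark near (486,358), tab near (427,404). Scene crop: cap top at (135,60), tab top at (200,343).

```bash
python3 - <<'E'
from h import *
t=load('pics/top0.png');s=load('pics/scene0.png')
T=lambda u,v,z:atz(t,u/4+240-.4,v/4+135-.4,z)
S=lambda u,v,z:atz(s,u/4+235-.4,v/4+145-.4,z)
print('cap',T(108,340,.163),S(135,60,.163))
c=[T(288,58,.06),T(645,42,.06),T(664,362,.06),T(305,384,.06)]
for p in c:print(p)
print([np.linalg.norm(c[i]-c[i-1]) for i in range(4)])
ctr=sum(c)/4; ex=(c[0]+c[1]-c[2]-c[3]);ey=c[0]+c[3]-c[1]-c[2]
yaw=np.arctan2(ex[1],ex[0]);yaw2=np.arctan2(-ey[0],ey[1]);print('yaw',np.degrees([yaw,yaw2]))
y=(yaw+yaw2)/2
R=np.array([[np.cos(y),-np.sin(y)],[np.sin(y),np.cos(y)]])
L=lambda x,yy:np.r_[ctr[:2]+R@[x,yy]]
print('ctr',ctr,'tab shut',L(-.118,.035),'half',L(-.118,0))
print('marks T',T(430,373,.06),T(486,370,.06),T(545,366,.06),'L half edge',L(-.1,0))
print('marks S',S(245,400,.06),S(290,440,.06),S(335,478,.06))
print('tab',T(427,400,.098),S(200,343,.098))
print('cap relative in base frame',R.T@(T(108,340,.163)[:2]-ctr[:2]))
for P in [(*L(-.118,.035),.098),(*L(-.118,0),.098)]:print(proj(t,P),proj(s,P))
E
```

```text
cap [0.48275654 0.10872379 0.163     ] [0.48094276 0.10456258 0.163     ]
[0.65754831 0.01550339 0.06      ]
[ 0.6730365  -0.20388611  0.06      ]
[ 0.47672646 -0.2161772   0.06      ]
[0.45977106 0.00142849 0.06      ]
[np.float64(0.19827743876287712), np.float64(0.21993552954635334), np.float64(0.19669443165405012), np.float64(0.21826525359830917)]
yaw [3.82760725 4.24598891]
ctr [ 0.56677058 -0.10078286  0.06      ] tab shut [ 0.44659943 -0.07417655] half [ 0.44906333 -0.10908972]
marks T [ 0.46770251 -0.07374561  0.06      ] [ 0.47009023 -0.10760534  0.06      ] [ 0.47310764 -0.14341151  0.06      ] L half edge [ 0.46701868 -0.10782257]
marks S [ 0.46927104 -0.07200914  0.06      ] [ 0.4753658  -0.11008055  0.06      ] [ 0.4816681  -0.14432043  0.06      ]
tab [ 0.45236779 -0.06844806  0.098     ] [ 0.44657557 -0.07353817  0.098     ]
cap relative in base frame [-0.06905694  0.21490122]
(np.float64(348.7891022631415), np.float64(237.14758196205472)) (np.float64(284.74163239987075), np.float64(230.51847769968907))
(np.float64(363.8594178188915), np.float64(236.32345451740855)) (np.float64(293.3896242854359), np.float64(239.92854551798052))
```

Both cameras agree on the cap at about (0.482, 0.107). The base yaw is about 4°, with the shut tab at (0.447,-0.074) and half at (0.449,-0.109). The stage sides measure 198 x 219 mm, as specified. Next I close the fingers and move above the cap.

Call:
arm_command(motion=[[-0.02,-0.0142,0,0,0,0],[-0.02,-0.0142,0,0,0,0],[-0.02,-0.0142,0,0,0,0],[-0.02,-0.0142,0,0,0,0],[-0.02,-0.0142,0,0,0,0],[-0.02,-0.0142,0,0,0,0],[-0.02,-0.0142,0,0,0,0],[-0.02,-0.0142,0,0,0,0],[-0.02,-0.0142,0,0,0,0],[-0.02,-0.0142,0,0,0,0]], grip=0, squeeze=30)

```text
clock: 1.1
ee_pos: [0.3572, 0.3154, 0.2311]
tcp_rot: [[-0.916, 0.401, -0.0], [0.401, 0.916, -0.0], [0.0, -0.0, -1.0]]
wrist_force: [0.1, -0.3, 0.3]
gripper_width: 0.0003
```

Call:
arm_command(motion=[[-0.02,-0.0142,0,0,0,0],[-0.02,-0.0142,0,0,0,0],[-0.02,-0.0142,0,0,0,0],[-0.02,-0.0142,0,0,0,0],[-0.02,-0.0142,0,0,0,0],[-0.02,-0.0142,0.004,0,0,0],[-0.02,-0.0142,0.008,0,0,0],[-0.02,-0.0142,0.008,0,0,0],[-0.02,-0.0142,0.008,0,0,0],[-0.02,-0.0142,0.008,0,0,0]])

```text
clock: 2.1
ee_pos: [0.4834, 0.1051, 0.1948]
tcp_rot: [[-0.916, 0.401, -0.0], [0.401, 0.916, -0.0], [0.0, -0.0, -1.0]]
wrist_force: [0.3, -0.8, 0.2]
gripper_width: -0.0002
```

```bash
python3 - <<'E'
from h import *
st=ctrl.state();print(st['clock'],st['ee_pos'],st['tcp_rot'].round(4).tolist(),st['wrist_force'],st['gripper_width'],st['joint_pos'].round(1))
s=snap('scene','pics/s1.png');t=snap('top','pics/t1.png')
print(proj(s,st['ee_pos']),proj(t,st['ee_pos']))
a=s['img'][95:245,215:365,::-1];b=t['img'][160:280,215:335,::-1]
cv2.imwrite('pics/c1.png',np.hstack([cv2.resize(a,(400,400),interpolation=2),cv2.resize(b,(400,400),interpolation=2)]))
E
```

```text
2.1 [0.4834187  0.10507576 0.194759  ] [[-0.916, 0.4012, -0.0004], [0.4012, 0.916, -0.0001], [0.0003, -0.0003, -1.0]] [ 0.3185261  -0.84825418  0.23412834] -0.0001655802679041284 [  3.3  -0.1  95.9  -0.   84.2 -63. ]
(np.float64(268.93380168639334), np.float64(145.18130822628174)) (np.float64(266.66122805867514), np.float64(219.10282452135988))
```

View pics/c1.png

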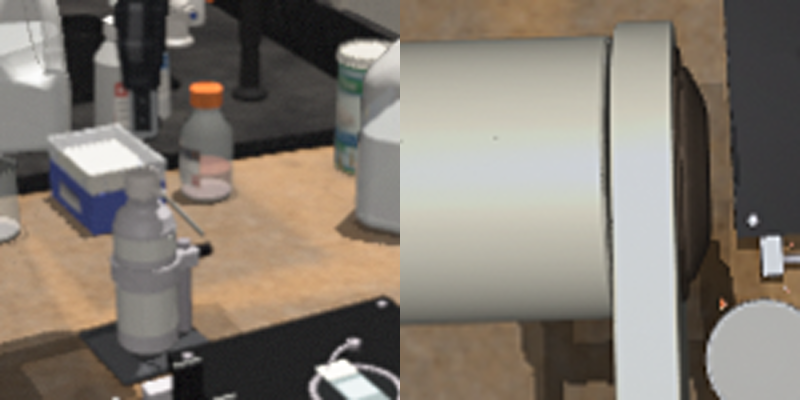

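The fingertips sit over the cap: tip at crop (142,135), cap top at (143,172), which matches the projection. Pressing down now.

Call:
arm_command(motion=[[0,0,0.007,0,0,0],[0,0,0.007,0,0,0],[0,0,0.007,0,0,0],[0,0,0.007,0,0,0],[0,0,0.002,0,0,0],[0,0,0.001,0,0,0],[0,0,0.001,0,0,0],[0,0,0.001,0,0,0],[0,0,0,0,0,0],[0,0,0,0,0,0]])

```text
clock: 3.2
ee_pos: [0.4832, 0.1061, 0.1626]
tcp_rot: [[-0.916, 0.401, 0.0], [0.401, 0.916, 0.0], [-0.0, 0.0, -1.0]]
wrist_force: [0.2, 1.4, 2.5]
gripper_width: 0.0002
```

Call:
arm_command(motion=[[0,0,0.001,0,0,0],[0,0,0.001,0,0,0],[0,0,0.001,0,0,0],[0,0,0.001,0,0,0],[0,0,0.001,0,0,0],[0,0,0.0005,0,0,0],[0,0,0,0,0,0],[0,0,0,0,0,0],[0,0,0,0,0,0],[0,0,0,0,0,0]])

```text
clock: 4.2
ee_pos: [0.4834, 0.1061, 0.1579]
tcp_rot: [[-0.916, 0.401, 0.001], [0.401, 0.916, 0.0], [-0.001, 0.001, -1.0]]
wrist_force: [-6.1, 1.7, 18.3]
gripper_width: -0.0001
```

The force is 18 N at z = 0.158, well above the 6 N spring, so the cap is fully down. Now I lift away.

Call:
arm_command(motion=[[0,0,-0.004,0,0,0],[0,0,-0.006,0,0,0],[0,0,-0.008,0,0,0],[0,0,-0.01,0,0,0],[0,0,-0.01,0,0,0],[0,0,-0.01,0,0,0],[0,0,-0.01,0,0,0],[0,0,-0.01,0,0,0],[0,0,0,0,0,0],[0,0,0,0,0,0]])

```text
clock: 5.2
ee_pos: [0.4832, 0.1061, 0.2247]
tcp_rot: [[-0.916, 0.401, 0.0], [0.401, 0.916, -0.0], [-0.0, -0.0, -1.0]]
wrist_force: [0.1, -0.1, -0.3]
gripper_width: 0.0003
```

Call:
arm_command(motion=[[0,0,0,0,0,-0.0482],[0,0,0,0,0,-0.0482],[0,0,0,0,0,-0.0482],[0,0,0,0,0,-0.0482],[0,0,0,0,0,-0.0482],[0,0,0,0,0,-0.0482],[0,0,0,0,0,-0.0482],[0,0,0,0,0,-0.0482],[0,0,0,0,0,-0.0482],[0,0,0,0,0,-0.0482]])

```text
clock: 6.2
ee_pos: [0.4829, 0.106, 0.2241]
tcp_rot: [[-0.997, -0.071, -0.001], [-0.071, 0.997, -0.0], [0.001, -0.0, -1.0]]
wrist_force: [-0.0, 0.6, -0.7]
gripper_width: -0.0001
```

Call:
arm_command(motion=[[0.0049,-0.0177,0,0,0,0],[0.0049,-0.0177,0,0,0,0],[0.0049,-0.0177,0,0,0,0],[0.0049,-0.0177,0.004,0,0,0],[0.0049,-0.0177,0.01,0,0,0],[0.0049,-0.0177,0.01,0,0,0],[0.0049,-0.0177,0.015,0,0,0],[0.0049,-0.0177,0.015,0,0,0],[0.0049,-0.0177,0.015,0,0,0],[0.0049,-0.0177,0.015,0,0,0]], grip=0.5)

```text
clock: 7.2
ee_pos: [0.446, -0.0745, 0.1397]
tcp_rot: [[-0.998, -0.069, -0.001], [-0.069, 0.998, 0.0], [0.001, 0.0, -1.0]]
wrist_force: [0.7, 0.2, -0.1]
gripper_width: 0.0424
```

```bash
python3 - <<'E'
from h import *
st=ctrl.state();print(st['clock'],st['ee_pos'],st['wrist_force'],st['gripper_width'],st['joint_pos'].round(1))
s=snap('scene','pics/s2.png')
e=st['ee_pos'];print(proj(s,e),proj(s,[e[0],e[1],.098]))
cv2.imwrite('pics/c2.png',cv2.resize(s['img'][135:285,215:365,::-1],(600,600),interpolation=2))
E
```

```text
7.2 [ 0.4459519  -0.07451961  0.13966405] [ 0.72917442  0.19639865 -0.05361587] 0.04240494999097761 [ -19.3   -3.3  105.5   -0.    77.7 -113.2]
(np.float64(284.12494440653046), np.float64(210.63913684350445)) (np.float64(284.47863364271905), np.float64(230.68526558083792))
```

View pics/c2.png

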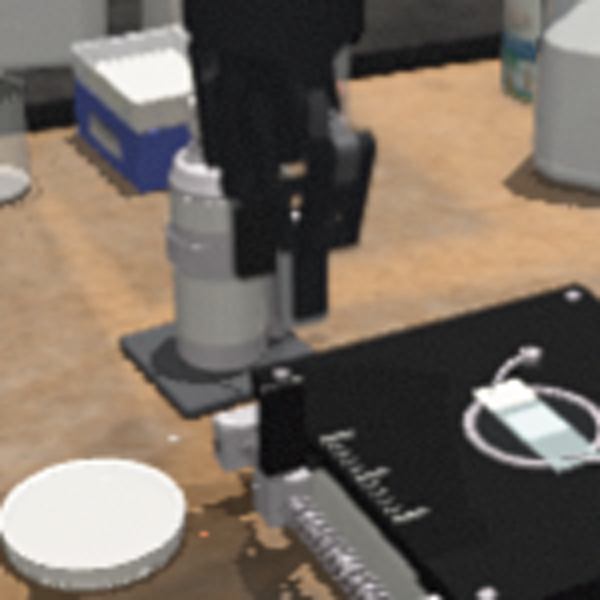

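The fingers straddle the tab: the tip midpoint is at crop (277,302), right above the tab top at (279,380). Now descend and grip.

Call:
arm_command(motion=[[0,0,0.009,0,0,0],[0,0,0.009,0,0,0],[0,0,0.009,0,0,0],[0,0,0.008,0,0,0],[0,0,0.008,0,0,0],[0,0,0.008,0,0,0],[0,0,0.008,0,0,0],[0,0,0.008,0,0,0],[0,0,0.007,0,0,0],[0,0,0,0,0,0]])

```text
clock: 8.25
ee_pos: [0.4461, -0.0738, 0.0658]
tcp_rot: [[-0.998, -0.069, -0.001], [-0.069, 0.998, 0.0], [0.001, 0.0, -1.0]]
wrist_force: [-0.6, 0.1, 0.1]
gripper_width: 0.0425
```

Call:
arm_command(motion=[[0,0,0,0,0,0],[0,0,0,0,0,0],[0,0,0,0,0,0],[0,0,0,0,0,0],[0,0,0,0,0,0],[0,0,0,0,0,0],[0,0,0,0,0,0],[0,0,0,0,0,0],[0,0,0,0,0,0],[0,0,0,0,0,0]], grip=0, squeeze=40)

```text
clock: 9.25
ee_pos: [0.4467, -0.0738, 0.0672]
tcp_rot: [[-0.998, -0.069, 0.001], [-0.069, 0.998, -0.0], [-0.001, -0.0, -1.0]]
wrist_force: [-0.7, 2.9, 6.0]
gripper_width: 0.0095
```

The tab is gripped at 9.5 mm width. Now slide it along tool −y, slowly.

Call:
arm_command(motion=[[0,-0.002,-0.0005,0,0,0],[0,-0.003,-0.0005,0,0,0],[0,-0.004,0,0,0,0],[0,-0.005,0,0,0,0],[0,-0.005,0,0,0,0],[0,-0.005,0,0,0,0],[0,-0.005,0,0,0,0],[0,-0.004,0,0,0,0],[0,-0.002,0,0,0,0],[0,0,0,0,0,0]])

```text
clock: 10.25
ee_pos: [0.4491, -0.1085, 0.0673]
tcp_rot: [[-0.998, -0.069, 0.0], [-0.069, 0.998, 0.001], [-0.0, 0.001, -1.0]]
wrist_force: [7.2, 7.2, -9.1]
gripper_width: 0.0092
```

```bash
python3 - <<'E'
from h import *
st=ctrl.state();print(st['clock'],st['ee_pos'],st['wrist_force'],st['gripper_width'])
s=snap('scene','pics/s3.png');t=snap('top','pics/t3.png')
cv2.imwrite('pics/c3.png',np.hstack([cv2.resize(s['img'][200:280,260:340,::-1],(500,500),interpolation=2),cv2.resize(t['img'][200:260,310:370,::-1],(300,500),interpolation=2)]))
y=np.radians(4);R=np.array([[np.cos(y),-np.sin(y)],[np.sin(y),np.cos(y)]])
for yy in(.035,.0,-.035):
  p=np.array([.5668,-.1008])+R@[-.118,yy]; print(yy,p,proj(s,[*p,.098]))
E
```

```text
10.25 [ 0.44906453 -0.10849192  0.06731151] [ 7.15583471  7.19744773 -9.05578588] 0.009191147063362187
0.035 [ 0.44664597 -0.07411652] (np.float64(284.7533419555576), np.float64(230.49700673845416))
0.0 [ 0.44908744 -0.10903126] (np.float64(293.3895176197755), np.float64(239.9087279683021))
-0.035 [ 0.45152892 -0.14394601] (np.float64(302.6713021228195), np.float64(250.0122087751912))
```

View pics/c3.png

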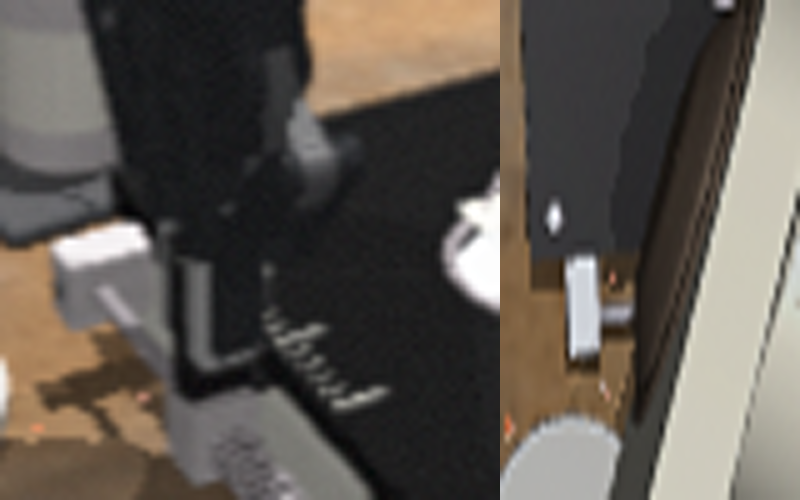

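The tab is still gripped, with Fy = 7.2 N, exactly the half-way spring force. The TCP has travelled 34.7 mm. I'll relax the x and z strain slightly, then check the carriage shift against the shut picture.

Call:
arm_command(motion=[[0,0,0.0002,0,0,0],[-0.0002,0,0.0002,0,0,0],[-0.0002,0,0.0002,0,0,0],[0,-0.0003,0,0,0,0],[0,0,0,0,0,0],[0,0,0,0,0,0],[0,0,0,0,0,0],[0,0,0,0,0,0],[0,0,0,0,0,0],[0,0,0,0,0,0]])

```text
clock: 11.35
ee_pos: [0.4491, -0.1087, 0.0672]
tcp_rot: [[-0.998, -0.069, -0.001], [-0.069, 0.998, 0.001], [0.0, 0.001, -1.0]]
wrist_force: [-3.4, 6.8, 3.8]
gripper_width: 0.0096
```

```bash
python3 - <<'E'
from h import *
st=ctrl.state();print(st['clock'],st['ee_pos'],st['wrist_force'],st['gripper_width'])
s=snap('scene','pics/s4.png');a=load('pics/s2.png')
y=np.radians(4);R=np.array([[np.cos(y),-np.sin(y)],[np.sin(y),np.cos(y)]])
P=lambda x,yy,z:np.array(proj(s,[*(np.array([.5668,-.1008])+R@[x,yy]),z]))
for z in(.02,.035,.05): print(z,P(-.129,.035,z),P(-.129,0,z)-P(-.129,.035,z))
# carriage shift by template: patch from the shut picture
g0=cv2.cvtColor(a['img'],cv2.COLOR_RGB2GRAY);g1=cv2.cvtColor(s['img'],cv2.COLOR_RGB2GRAY)
for (u,v,w,h) in[(275,250,18,18),(276,254,14,13)]:
    r=cv2.matchTemplate(g1[250:290,270:320],g0[v:v+h,u:u+w],cv2.TM_CCOEFF_NORMED);m=cv2.minMaxLoc(r);print('shift',m[3][0]+270-u,m[3][1]+250-v,m[1])
f=lambda i:cv2.resize(i[225:285,265:325,::-1],(400,400),interpolation=2)
cv2.imwrite('pics/c4.png',np.hstack([f(a['img']),f(s['img'])]))
E
```

```text
11.35 [ 0.44913692 -0.10870468  0.06722283] [-3.36348737  6.84469063  3.75927912] 0.009609537204445047
0.02 [280.14150527 266.89794179] [ 8.11508056 10.23171164]
0.035 [279.97221377 260.4468351 ] [ 8.18522465 10.11360012]
0.05 [279.80134906 253.87243093] [8.25627    9.98738969]
shift 9 10 0.6360297799110413
shift 20 23 0.5448428988456726
```

View pics/c4.png

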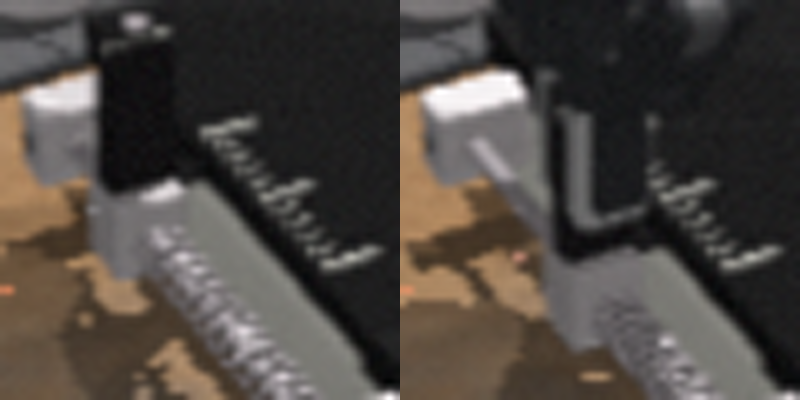

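The carriage corner moved from (118,278) to (175,348) in the crop, a shift of about (8.5,10.5) px. The prediction for 35 mm is (8.1,10.2) px, so the tab is at half within the picture noise. Handing in while holding it.

```bash
python3 -c "
from cell import ctrl
s=ctrl.state();print(s['ee_pos'],s['wrist_force'],s['gripper_width']);print(ctrl.sign_off())"
```

```text
[ 0.4491574  -0.10869096  0.06723334] [-2.21157688  6.97800433  3.64945159] 0.009567513501395628
the job is handed in; nothing more can be done
None
```

I blew the slide off with the shutter shut, then slid the tab to the half-way mark. I handed the job in at about 11.4 s with the gripper still holding it there.

**Nozzle cap:** the closed fingers pressed it to z = 0.158 m, 5 mm down from its 163 mm rest height. The force reached 18 N against the 6 N spring, so it was hard on its stop. I then lifted clear and the wrist force fell to about zero. I took no close-up picture of the cap back up.

**Shutter tab:** the tool carried it 34.9 mm, and no commanded or measured position went past about half. At hand-in the spring force read 7.0 N (7.2 N expected at half) and the finger opening was 9.6 mm on the 10 mm tab. The tool stood within 0.4 mm of the half position worked out from the pictures.

**Checks that were weaker:**
- The carriage shift read by eye suggests about 36 mm, which agrees with 35 mm within picture noise.
- Automatic template matching was inconclusive: one patch gave a matching shift at a low score, and the other failed.
- The scale marks could not be read directly against the tab's centre line because the fingers hid it.
- The arm stayed clear of the slide and, as far as I could tell, the loose things. I took no final overview picture to confirm that.

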